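Open the larger chuck-jaw case by its release tab

ROBOT

A 6-joint arm with a two-finger parallel gripper is mounted at the origin on the work surface. World frame = base frame: x ahead of the robot, y to its left, z up, the work surface at z = 0. Lengths are in m, angles in rad, forces in N, time in s.
With the tool pointing down it reaches from about 0.25 to 0.725 m from the base axis. Payload 4 kg.
Tool frame: the origin (TCP) lies midway between the tips of the shut fingers; the grasp point (between the pads) lies 19 mm behind it (bot.grasp_offset is the distance from the TCP to the grasp point, in m); z points along the fingers, y is the direction in which the jaws open and shut (so a half turn about z gives the same grasp; the last joint's range is limited). The gripper opens to 85 mm and grips with 20 to 120 N. Pads are 22 mm wide; open, the fingers measure 114 mm over their backs; the gripper's body (76 mm by 85 mm) begins 54 mm behind the grasp point. The pads swing forward as they close: fully open they stand 13 mm farther back than shut.
Start: joints at [1.152, 0.241, 0.005, 1.335, 0, 1.571], TCP at [0.203, 0.457, 0.205] pointing down, gripper open.
Joint ranges: [-2.72, 2.72], [-1.05, 1.87], [-1.09, 1.28], [-1.99, 2.15], [-1.42, 1.44], [-3.14, 3.14]. Speed limits (rad/s): [2.79, 2.79, 3.14, 3.14, 3.14, 3.14].

INTERFACE

Orientations are given as a unit quaternion [x, y, z, w].
In Python, from workcell import sensors, optics, bot gives the robot as it stands.
- The arm moves only by the tool apply_moves, never from a script. Its argument "plan" is one flat list of numbers, 6 for each row, row after row: the shift along the tool's x, y, z in m, then the turn, a rotation vector about the tool's x, y, z in rad. In form: [tx, ty, tz, ax, ay, az, tx, ty, tz, ax, ay, az, ...]. A call has 1 to 12 rows; each row is the pose to reach, as a shift and turn from the pose commanded when the call began, along the tool's axes at that moment; what a row does not reach only later rows make up. A row lasts 1/12 s, in which the tool goes at most 41.7 mm and 7.16 degrees, less where a joint would pass 70% of its speed; a pose out of reach is approached as far as the arm can. A call with a gripper value outside its range is refused whole. "grip" is the finger opening in m, from 0 to 0.0854, set as the call begins (left out, the last holds). The fingers move at their own pace and stop on an object; the grip force is fixed at half the most. Time passes only in rows, so rows that repeat a pose let the fingers close. It gives the time, the measured TCP pose, the force and the opening at its end, in the units of the state.
- sensors.get_obs(): the state, without advancing time (a new reading comes with each control period).
- optics.camera(name): name is "scene" or "top"; returns a dict with "pixels" (400x640x3 uint8, red, green, blue), "fx", "fy", "cx", "cy" (pixels), "pose" (4x4, takes a point from camera to world coordinates). Camera axes: x right, y up, looking along -z (the intrinsics and any distortion apply to the point x, -y, -z); pixel columns grow to the right and rows downward; lengths in m; the calibration is good to about 2 mm. A picture is of the moment at which its call begins. There is no depth.
- bot.job_done(): hands the job in, once; it reports no verdict.
The state is a dict: "clock": time; "joint_pos": joint angles; "joint_vel": joint speeds; "tau": joint torques, N m; "eef_pos": TCP position; "tool_rot": TCP orientation; "ft_force": force on the tool from outside, world axes, zero at the start; "ft_torque": the same for the moment, N m; "grip_width": finger opening in m.
Only numpy, scipy, OpenCV 4.12 (cv2) and the standard library are available. Lean on these libraries where they do the work, as an engineer would, in place of code of your own. Each camera call takes 0.05 s, during which the arm holds its last target.

TASK

On the turner's bench, press down the release tab on the front of the larger green steel jaw case so that its sprung lid pops up, then push the lid fully open, until it rests leaning back, and move clear. Use the fingertips only and push gently: nothing is to be gripped or lifted; leave the smaller case shut and everything else on the bench where it is.

Things in the scene. Friction and masses are not known exactly. Their poses are not given: they have to be found in the camera images.
- big_case: The larger of two green sheet-steel chuck-jaw cases, screwed to the bench: 120 deep (its own x), 170 wide (its y), 65 high without the lid. Origin: centre of its underside, on the bench; x points from its front (latch side, towards the robot) to its back (hinge side), z up. It never moves, but stands elsewhere and turned otherwise each time.
- big_lid (a joint): Lid angle of the larger case, rad: 0 shut and latched; once released a spring plunger lifts it by itself, in about a second, to about 0.84, where it rests; 1.9 is fully open, leaning back on its stop. It swings up and away from the robot about its back edge; pushed past upright (1.57) it falls open on its own by its weight, slowly, and stays. It moves easily (about 3 N at the front edge).
- big_lid_edge (a point): Middle of the front (free) edge of the larger case's lid, half-way through its 6 thickness; moves with the lid, 120 from the hinge line. Lid 170 wide.
- big_lid_hinge (a point): Middle of the hinge line of the larger case, along its back top edge, 65.5 above the bench; the hinge line runs along the case's y.
- big_tab (a joint): Angle of the larger case's release tab, rad: 0 at rest, 0.28 fully down; it springs back. The lid is let go between 0.1 and 0.2. About 5 N at the pad takes it fully down.
- big_pad (a point): Point to press on the larger case's steel release tab: on the upper face of its flat ribbed pad, which sticks out level in front of the case's front (44 wide, 43 long, 5 thick; upper face 39.5 above the bench, this point 36 in front of the case's front face). Pressed straight down it sinks about 8; at the inner end of the pad a hook, 30 wide, rises and lies over the lid's front edge, its top 77 above the bench.
- small_case: The smaller case of the same make, to be left alone: 90 deep, 100 wide, 55 high without lid, same latch and axes. Origin: centre of its underside. Screwed down; the two cases trade places (robot's left or right) from time to time.
- small_lid (a joint): Lid angle of the smaller case, rad: 0 shut; must stay shut.
- tin: Loose bystander, not to be disturbed: round flat aluminium wax tin, 58 across, 34 high (mm). Origin: centre of its underside.
- finial: Loose bystander, not to be disturbed: small turned wooden finial, 38 across, 56 high (mm). Origin: centre of its underside.
- pull: Loose bystander, not to be disturbed: small dark wooden drawer pull, 32 across, 34 high (mm). Origin: centre of its underside.
- jar: Loose bystander, not to be disturbed: amber glass jar with a steel cap, 54 across, 80 high (mm). Origin: centre of its underside.
- bowl: Loose bystander, not to be disturbed: turned wooden bowl, 120 across, 50 high (mm). Origin: centre of its underside.
- mallet: Loose bystander, not to be disturbed: turned wooden mallet standing on its head, 80 across, 180 high (mm). Origin: centre of its underside.

How it is judged:
By the outcome, as a careful person would: the job done as asked, in the order asked, and still so for the second after the job is handed in, with the robot touching nothing.
It also fails if it takes over 43 s, if anything falls off the work surface, if the arm or the gripper's body presses on something with over 40 N, if the wrist force passes 120 N, or if a joint passes its speed limit or range.

## Working session

There is one attempt and no reset: what is moved stays moved. The work goes in short steps, Python scripts to look and compute and a tool call to move; the robot and the scene stay as the last step left them, time stands still between calls to the robot, and variables do not carry over. Pictures are saved under pics/ and viewed, and the job is handed in when it is done.

Besides the shell and the picture viewer there is one more tool, called after "Request:" as a command line: name --argument value ..., lists and objects as JSON in quotes. apply_moves: Moves the arm, as the interface text tells. Its arguments: {"type":"object","properties":{"plan":{"type":"array","items":{"type":"number"}},"grip":{"type":"number"}},"required":["plan"]}

```bash
mkdir -p pics
python3 - <<'E'
from workcell import sensors, optics, bot
import cv2, numpy as np
for n in ("scene","top"):
    c=optics.camera(n); cv2.imwrite(f"pics/{n}0.png",c["pixels"][:,:,::-1])
    print(n,{k:v for k,v in c.items() if k!="pixels"})
print(sensors.get_obs())
E
```

```text
scene {'fx': 413.3762229069404, 'fy': 413.3762229069404, 'cx': 327.5261139011507, 'cy': 193.36463343056235, 'pose': array([[ 0.83968526, -0.29572869,  0.45549227,  1.0802549 ],
       [ 0.54273419,  0.4273241 , -0.72307241, -0.80126706],
       [ 0.01919043,  0.85436447,  0.51931982,  0.68472159],
       [ 0.        ,  0.        ,  0.        ,  1.        ]])}
top {'fx': 419.1706450614768, 'fy': 419.1706450614768, 'cx': 323.01738844245, 'cy': 211.02079954300086, 'pose': array([[-1.73464350e-02,  9.93453704e-01, -1.12910754e-01,
         4.40557126e-01],
       [-9.99810743e-01, -1.62399946e-02,  1.07117280e-02,
        -6.13273870e-04],
       [ 8.80793584e-03,  1.13075195e-01,  9.93547392e-01,
         1.15471124e+00],
       [ 0.00000000e+00,  0.00000000e+00,  0.00000000e+00,
         1.00000000e+00]])}
{'clock': 0.1, 'joint_pos': array([1.15200587e+00, 2.41353784e-01, 3.87906084e-03, 1.33523035e+00,
       1.57461252e-05, 1.57078963e+00]), 'joint_vel': array([-0.0006731 , -0.00173631,  0.00307754, -0.00108668, -0.00124538,
        0.00079063]), 'tau': array([ 8.22284292e-04, -3.73137689e+01,  2.53010327e+01,  1.08638877e-02,
        4.69320651e-05, -2.74421194e-05]), 'eef_pos': array([0.20307182, 0.45622827, 0.20450166]), 'tool_rot': array([ 2.07865014e-01,  9.78157056e-01, -9.31890352e-04, -2.06088421e-04]), 'ft_force': array([ 0.33199139, -0.44166138, -0.21825797]), 'ft_torque': array([-0.01547861,  0.01032528,  0.02107112]), 'grip_width': 0.08542224124180746}
```

View pics/scene0.png

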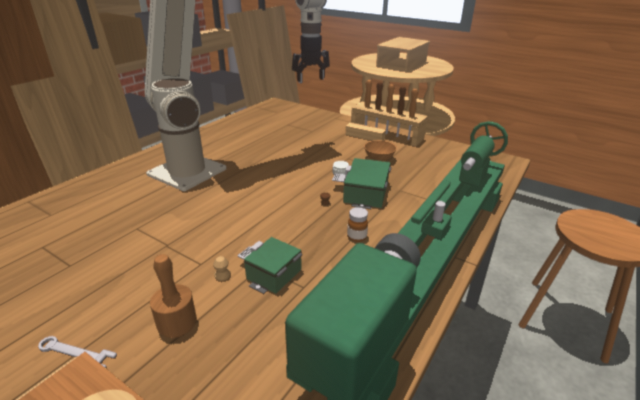

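View pics/top0.png

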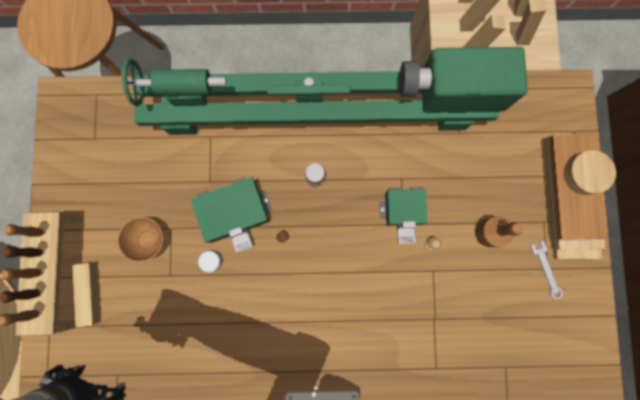

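The big case is on the robot's left: lid at about (230,210) and tab pad at about (241,240) in the top view. The tin is at (209,262) and the pull at (283,236). The small case is at (407,207).

```bash
cat > h.py <<'E'
from workcell import sensors, optics, bot
import cv2, numpy as np
def ray(c,u,v,z):
    d=c["pose"][:3,:3]@np.array([(u-c["cx"])/c["fx"],-(v-c["cy"])/c["fy"],-1.0]); o=c["pose"][:3,3]
    return o+d*(z-o[2])/d[2]
def proj(c,p):
    q=c["pose"][:3,:3].T@(np.asarray(p)-c["pose"][:3,3]); 
    return np.array([c["cx"]+c["fx"]*q[0]/-q[2], c["cy"]-c["fy"]*q[1]/-q[2]])
E
python3 - <<'E'
from h import *
c=optics.camera("top"); im=c["pixels"][:,:,::-1].copy()
cr=im[165:285,180:310]; cv2.imwrite("pics/crop1.png",cv2.resize(cr,None,fx=5,fy=5,interpolation=cv2.INTER_CUBIC)[:600])
hsv=cv2.cvtColor(im,cv2.COLOR_BGR2HSV)
m=cv2.inRange(hsv,(50,80,30),(90,255,255)); m[:165]=0; m[285:]=0;m[:,:180]=0;m[:,300:]=0
cs,_=cv2.findContours(m,cv2.RETR_EXTERNAL,cv2.CHAIN_APPROX_NONE); k=max(cs,key=cv2.contourArea)
r=cv2.minAreaRect(k); print(r); b=cv2.boxPoints(r); print(b)
for p in b: print(ray(c,*p,0.0685))
s=optics.camera("scene"); ims=s["pixels"][:,:,::-1]
cv2.imwrite("pics/crops1.png",cv2.resize(ims[140:240,310:420],None,fx=6,fy=6,interpolation=cv2.INTER_CUBIC))
# pad mask: grey
g=cv2.inRange(hsv,(0,0,130),(180,70,255)); g[:220]=0; g[285:]=0;g[:,:190]=0;g[:,275:]=0
for k in cv2.findContours(g,cv2.RETR_EXTERNAL,cv2.CHAIN_APPROX_NONE)[0]:
    if cv2.contourArea(k)>20: r=cv2.minAreaRect(k);print(r, ray(c,*r[0],0.0395))
E
```

```text
((229.32772827148438, 209.67848205566406), (45.87370681762695, 65.95384979248047), 70.55996704101562)
[[190.59695 199.02464]
 [252.7908  177.07387]
 [268.0585  220.33232]
 [205.86465 242.2831 ]]
[0.60114601 0.33262879 0.0685    ]
[0.65680732 0.17069035 0.0685    ]
[0.54198373 0.13089967 0.0685    ]
[0.4877776  0.29129483 0.0685    ]
((208.5, 261.0), (22.0, 21.0), 90.0) [0.43966976 0.29146225 0.0395    ]
((239.9178009033203, 238.2808380126953), (24.57863998413086, 18.609542846679688), 69.44395446777344) [0.49810815 0.20910967 0.0395    ]
```

View pics/crop1.png

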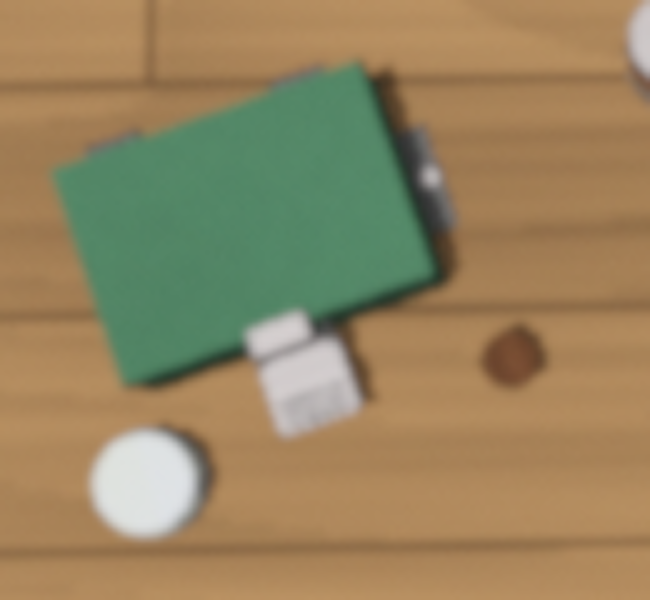

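View pics/crops1.png

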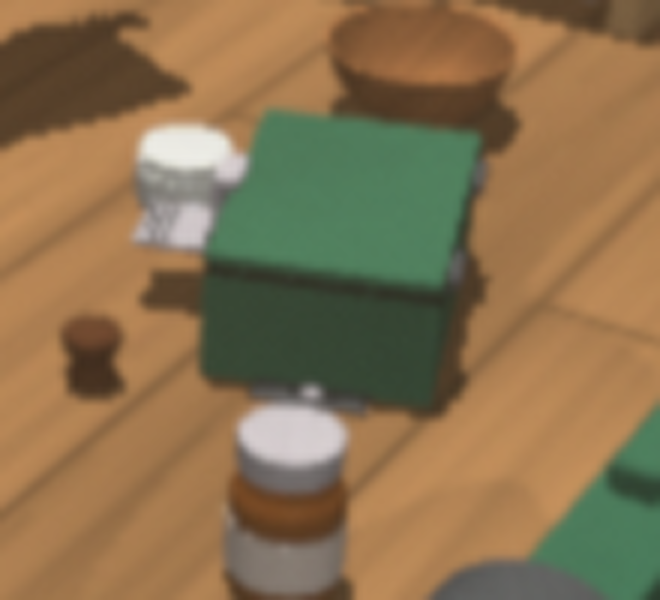

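```bash
cat >> h.py <<'E'
from scipy.spatial.transform import Rotation as Ro
yaw=np.radians(19.0); ex=np.array([np.cos(yaw),np.sin(yaw),0]); ey=np.array([-np.sin(yaw),np.cos(yaw),0]); up=np.array([0,0,1.])
C=np.array([0.5719,0.2314,0])
def P(x,y,z): return C+ex*x+ey*y+up*z   # case frame, m
def toolR(t,s=1):
    z=np.sin(t)*ex-np.cos(t)*up; y=s*ey; return np.column_stack([np.cross(y,z),y,z])
def delta(p,R,o=None):
    o=o or sensors.get_obs(); R0=Ro.from_quat(o["tool_rot"]); 
    return np.round(R0.inv().apply(p-o["eef_pos"]),4), np.round((R0.inv()*Ro.from_matrix(R)).as_rotvec(),3)
E
python3 - <<'E'
from h import *
for n,sc,(x0,y0) in (("top",5,(180,165)),("scene",6,(310,140))):
    c=optics.camera(n); im=c["pixels"][:,:,::-1]
    w=(130,118) if n=="top" else (110,100)
    cr=cv2.resize(im[y0:y0+w[1],x0:x0+w[0]],None,fx=sc,fy=sc,interpolation=cv2.INTER_CUBIC)
    def draw(pts,col):
        q=np.array([(proj(c,P(*p))-[x0,y0]+.5)*sc for p in pts]).astype(int); cv2.polylines(cr,[q],True,col,1)
    draw([(-.06,-.085,.0685),(.06,-.085,.0685),(.06,.085,.0685),(-.06,.085,.0685)],(0,0,255))
    draw([(-.06,-.022,.0395),(-.103,-.022,.0395),(-.103,.022,.0395),(-.06,.022,.0395)],(255,0,0))
    draw([(-.06,-.085,0),(-.06,.085,0),(.06,.085,0),(.06,-.085,0)],(0,255,255))
    cv2.imwrite(f"pics/ov_{n}.png",cr[:600])
print(delta(P(-.087,0,.10),toolR(np.radians(15))), delta(P(-.087,0,.10),toolR(np.radians(15),-1)))
E
```

```text
(array([-0.3648, -0.1151,  0.1051]), array([-0.099, -0.25 , -0.746])) (array([-0.3648, -0.1151,  0.1051]), array([-0.313,  0.124,  2.374]))
```

View pics/ov_top.png

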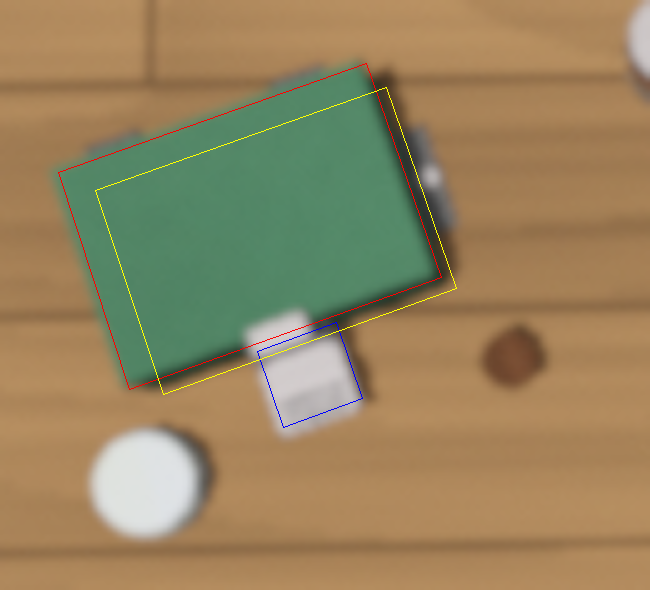

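View pics/ov_scene.png

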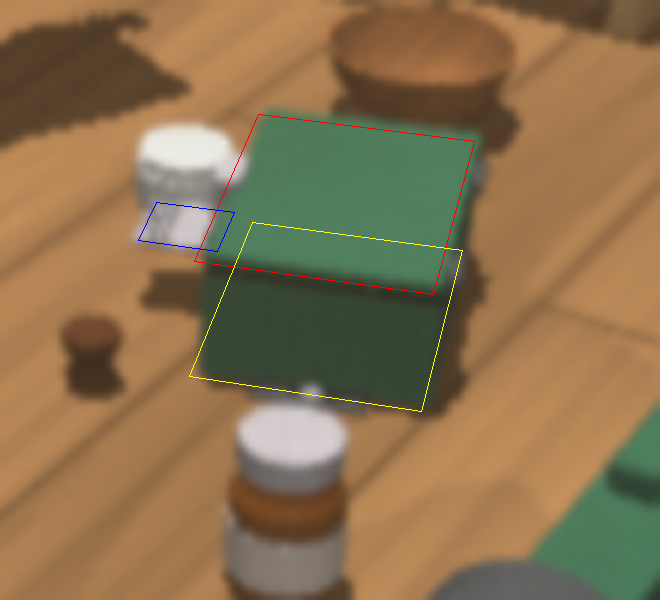

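Request:
apply_moves --plan '[0, 0, -0.02, 0, 0, -0.12, 0, 0, -0.03, 0, 0, -0.24, 0, 0, -0.03, 0, 0, -0.24]' --grip 0

```text
clock: 0.55
eef_pos: [0.2039, 0.458, 0.2375]
tool_rot: [0.088, 0.996, 0.002, 0.001]
ft_force: [0.8, 0.0, -0.8]
grip_width: 0.0517
```

The overlay fits both views within about 1.5 px (2–4 mm). The pad's outer edge looks about 3 mm further out than I drew it.

Run:
```python
from h import *
print(sensors.get_obs()["joint_pos"])
print(delta(P(-.089,0,.13),toolR(np.radians(15))))
```

```text
[ 1.15199244e+00  2.28242784e-01  7.25595933e-02  1.41087636e+00
 -3.61322332e-06  1.32888943e+00]
(array([-0.3243, -0.2021,  0.107 ]), array([-0.063, -0.254, -0.506]))
```

Request:
apply_moves --plan '[-0.03, -0.018, 0, -0.006, -0.025, -0.05, -0.06, -0.037, 0.01, -0.012, -0.05, -0.1, -0.09, -0.056, 0.02, -0.018, -0.075, -0.15, -0.12, -0.075, 0.03, -0.024, -0.1, -0.2, -0.15, -0.094, 0.04, -0.03, -0.125, -0.25, -0.18, -0.112, 0.05, -0.036, -0.15, -0.3, -0.21, -0.131, 0.06, -0.042, -0.175, -0.35, -0.24, -0.15, 0.07, -0.048, -0.2, -0.4, -0.27, -0.168, 0.085, -0.054, -0.225, -0.45, -0.3, -0.187, 0.1, -0.06, -0.25, -0.5, -0.324, -0.202, 0.107, -0.063, -0.254, -0.506, -0.324, -0.202, 0.107, -0.063, -0.254, -0.506]' --grip 0

```text
clock: 1.55
eef_pos: [0.4873, 0.1959, 0.1256]
tool_rot: [-0.158, 0.979, 0.018, 0.126]
ft_force: [0.7, -0.6, -0.3]
grip_width: -0.0001
```

Run:
```python
from h import *
o=sensors.get_obs();print(o["joint_pos"],o["eef_pos"],o["ft_force"],P(-.089,0,.13))
for z in (.13,.06,.031): print(z,delta(P(-.089,0,z),toolR(np.radians(15))))
for n in("top","scene"):
    c=optics.camera(n); im=c["pixels"][:,:,::-1]
    x0,y0=(170,160) if n=="top" else (290,110)
    cv2.imwrite(f"pics/a_{n}.png",cv2.resize(im[y0:y0+130,x0:x0+150],None,fx=4,fy=4,interpolation=cv2.INTER_CUBIC))
```

```text
[ 0.39685895  0.1466587  -0.36946707  0.79963539 -0.02317866  0.07311096] [0.48729725 0.19594391 0.12562736] [ 0.7117523  -0.57869046 -0.25830168] [0.48774885 0.20242443 0.13      ]
0.13 (array([-0.0035,  0.006 , -0.0036]), array([-0.007, -0.006, -0.01 ]))
0.06 (array([0.0142, 0.0063, 0.0641]), array([-0.007, -0.006, -0.01 ]))
0.031 (array([0.0216, 0.0064, 0.0921]), array([-0.007, -0.006, -0.01 ]))
```

View pics/a_top.png

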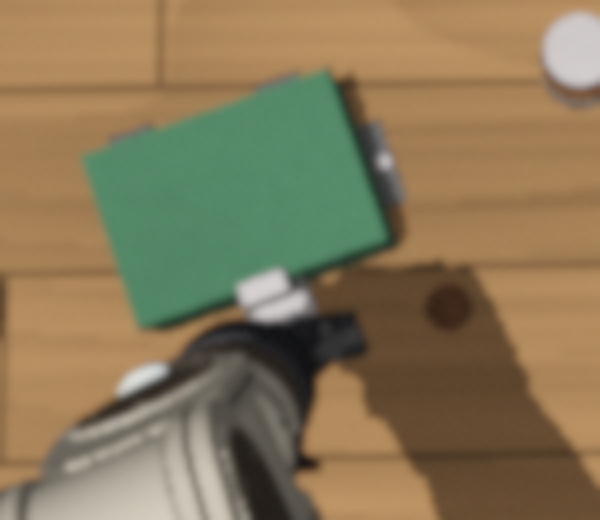

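View pics/a_scene.png

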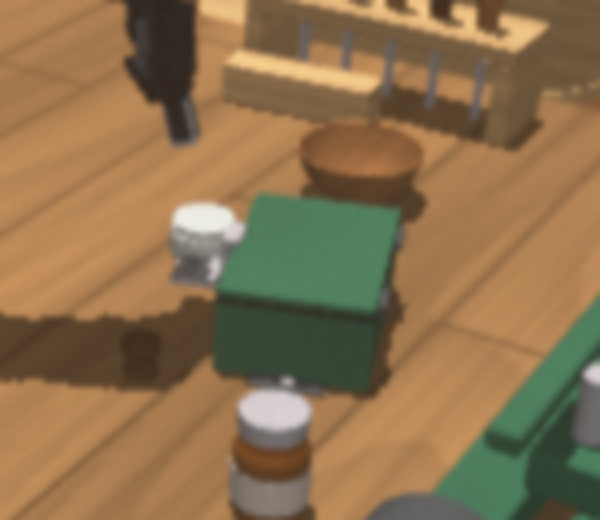

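Both views show the closed fingertips above the pad: near (245,245) in the top view and (335,145) in the scene view. The case and loose items are unchanged. Next I'll check the settled pose before going down.

Run:
```python
from h import *
o=sensors.get_obs();print(o["eef_pos"],o["joint_vel"].round(3),o["ft_force"])
for z in (.06,.045,.031): print(z,delta(P(-.089,0,z),toolR(np.radians(15))))
```

```text
[0.48587928 0.19905797 0.12710232] [ 0.042 -0.017  0.011  0.011  0.003 -0.008] [0.44725011 0.10903456 0.76315595]
0.06 (array([0.0143, 0.0027, 0.0656]), array([-0.004, -0.005, -0.006]))
0.045 (array([0.0181, 0.0028, 0.0801]), array([-0.004, -0.005, -0.006]))
0.031 (array([0.0216, 0.0028, 0.0937]), array([-0.004, -0.005, -0.006]))
```

Request:
apply_moves --plan '[0.005, 0, 0.018, 0, 0, 0, 0.01, 0, 0.036, 0, 0, 0, 0.014, 0, 0.054, 0, 0, 0, 0.018, 0, 0.067, 0, 0, 0, 0.018, 0, 0.067, 0, 0, 0, 0.018, 0, 0.067, 0, 0, 0, 0.018, 0, 0.067, 0, 0, 0]'

```text
clock: 2.23
eef_pos: [0.4864, 0.2012, 0.06]
tool_rot: [-0.163, 0.978, 0.02, 0.128]
ft_force: [0.1, -0.4, 0.4]
grip_width: -0.0001
```

Run:
```python
from h import *
o=sensors.get_obs();print(o["eef_pos"],P(-.089,0,.06),o["joint_vel"].round(3),o["ft_force"])
for n in("top","scene"):
    c=optics.camera(n); im=c["pixels"][:,:,::-1]
    x0,y0=(170,160) if n=="top" else (290,110)
    cv2.imwrite(f"pics/b_{n}.png",cv2.resize(im[y0:y0+130,x0:x0+150],None,fx=4,fy=4,interpolation=cv2.INTER_CUBIC))
```

```text
[0.48644555 0.20122261 0.0600218 ] [0.48774885 0.20242443 0.06      ] [-0.007 -0.009  0.013 -0.002  0.001 -0.005] [ 0.10655057 -0.3510385   0.3531492 ]
```

View pics/b_scene.png

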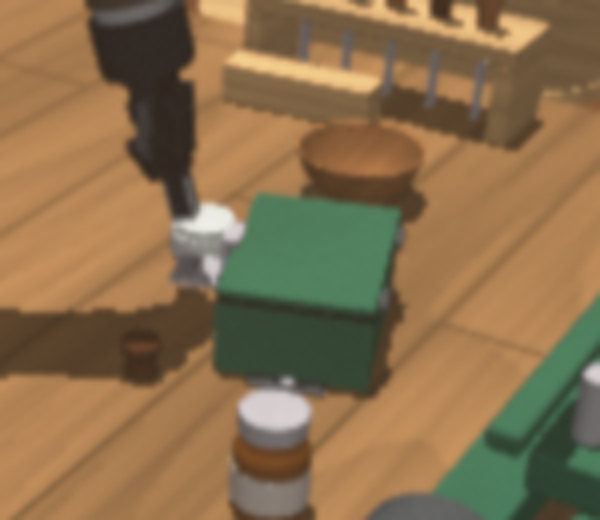

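Request:
apply_moves --plan '[0.002, 0, 0.007, 0, 0, 0, 0.004, 0, 0.014, 0, 0, 0, 0.0049, 0, 0.018, 0, 0, 0, 0.0054, 0, 0.02, 0, 0, 0, 0.006, 0, 0.022, 0, 0, 0, 0.006, 0, 0.022, 0, 0, 0]'

```text
clock: 2.83
eef_pos: [0.4855, 0.1997, 0.0354]
tool_rot: [-0.163, 0.978, 0.02, 0.127]
ft_force: [-1.1, 1.5, 0.3]
grip_width: -0.0002
```

Request:
apply_moves --plan '[0.0003, 0, 0.001, 0, 0, 0, 0.0005, 0, 0.002, 0, 0, 0, 0.0008, 0, 0.003, 0, 0, 0, 0.001, 0, 0.004, 0, 0, 0, 0.001, 0, 0.004, 0, 0, 0]'

```text
clock: 3.25
eef_pos: [0.4859, 0.2, 0.0319]
tool_rot: [-0.163, 0.978, 0.02, 0.128]
ft_force: [-1.3, 0.1, 0.6]
grip_width: -0.0002
```

Run:
```python
from h import *
for n in("top","scene"):
    c=optics.camera(n); im=c["pixels"][:,:,::-1]
    x0,y0=(170,160) if n=="top" else (290,110)
    cv2.imwrite(f"pics/c_{n}.png",cv2.resize(im[y0:y0+130,x0:x0+150],None,fx=4,fy=4,interpolation=cv2.INTER_CUBIC))
o=sensors.get_obs();print(o["eef_pos"],o["ft_force"])
```

```text
[0.48597705 0.19999654 0.03201929] [ 0.14952596 -0.6044756   0.22982233]
```

View pics/c_scene.png

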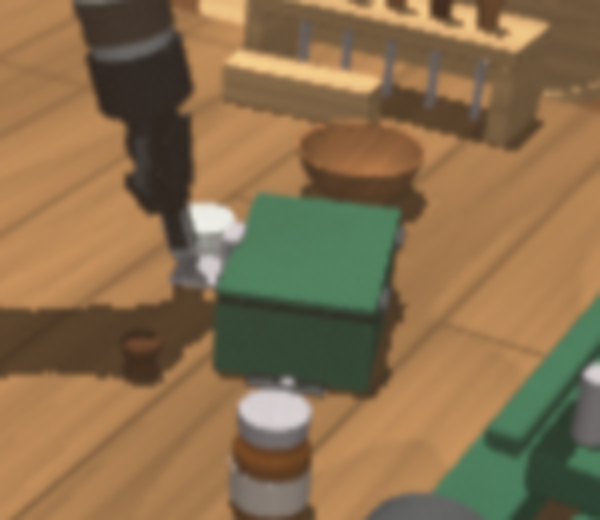

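Run:
```python
from h import *
o=sensors.get_obs()
for n in("top","scene"):
    c=optics.camera(n); im=c["pixels"][:,:,::-1]
    x0,y0=(205,210) if n=="top" else (315,135)
    cr=cv2.resize(im[y0:y0+60,x0:x0+60],None,fx=10,fy=10,interpolation=cv2.INTER_CUBIC)
    print(n,proj(c,o["eef_pos"]),(proj(c,o["eef_pos"])-[x0,y0]+.5)*10, proj(c,P(-.096,0,.0395)))
    q=((proj(c,o["eef_pos"])-[x0,y0]+.5)*10).astype(int); cv2.circle(cr,tuple(map(int,q)),4,(0,0,255),1)
    def draw(pts,col):
        q=np.array([(proj(c,P(*p))-[x0,y0]+.5)*10 for p in pts]).astype(int); cv2.polylines(cr,[q],True,col,1)
    draw([(-.06,-.022,.0395),(-.103,-.022,.0395),(-.103,.022,.0395),(-.06,.022,.0395)],(255,0,0))
    cv2.imwrite(f"pics/d_{n}.png",cr)
print(o["eef_pos"],o["ft_force"])
```

```text
top [243.84451632 242.90904675] [393.44516318 334.09046747] [243.27586816 244.63745531]
scene [337.41017287 179.11773344] [229.10172867 446.17733442] [336.22847784 176.65301332]
[0.48597705 0.19999654 0.03201929] [ 0.14952596 -0.6044756   0.22982233]
```

View pics/d_scene.png

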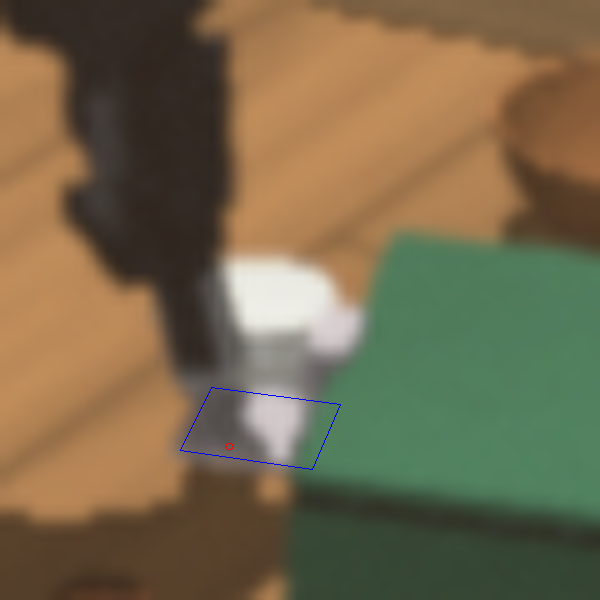

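View pics/d_top.png

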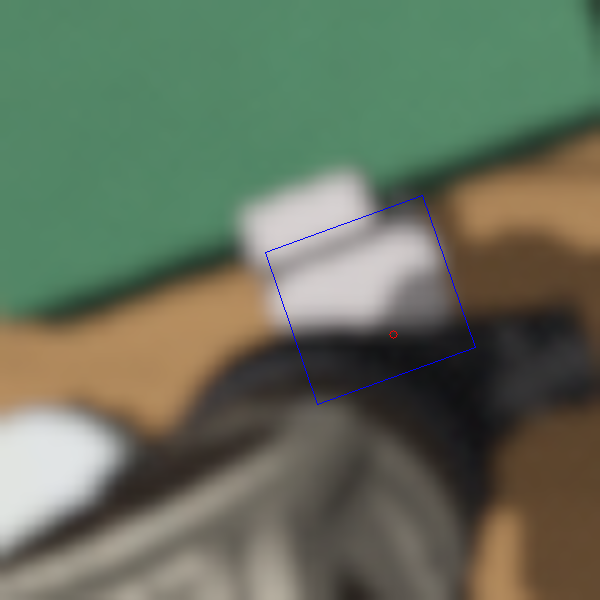

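Run:
```python
from h import *
c=optics.camera("scene")
for p in ([.4873,.196,.1256],[.4859,.199,.1271],[.4864,.2012,.060],[.486,.2,.032]): print(proj(c,p))
im=cv2.imread("pics/a_scene.png"); cv2.imwrite("pics/a2.png",cv2.resize(im[0:260,80:340],None,fx=2.3,fy=2.3))
```

```text
[338.04986805 153.4263304 ]
[338.18828617 152.53050953]
[337.99792488 171.35864711]
[337.41659893 179.12450794]
```

View pics/a2.png

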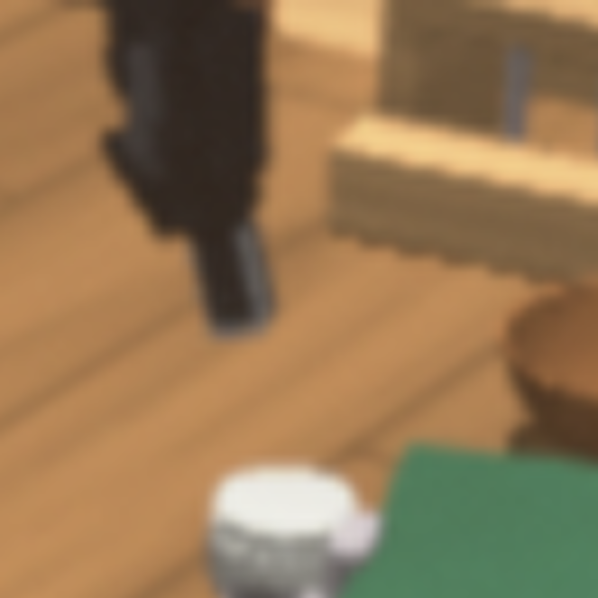

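Run:
```python
from h import *
c=optics.camera("scene")
o=np.array([0.203,.4562,.2045]); jy=np.array([.407,.913,0])*.0427
for s in (1,-1):
  for dz in (0,.013): print(s,dz,proj(c,o+s*jy+[0,0,dz]))
im=cv2.imread("pics/scene0.png"); cv2.imwrite("pics/s0c.png",cv2.resize(im[40:100,270:350],None,fx=8,fy=8,interpolation=cv2.INTER_CUBIC))
```

```text
1 0 [320.29504835  89.13281794]
1 0.013 [320.32960207  85.76395913]
-1 0 [300.8854823   92.57759082]
-1 0.013 [300.83537228  89.13471218]
```

View pics/s0c.png

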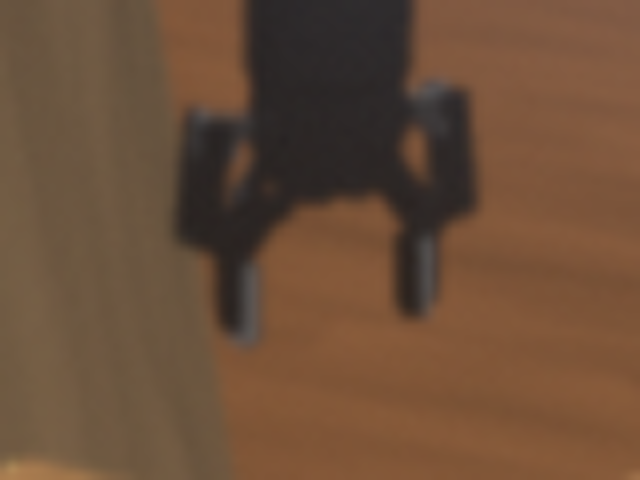

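The scene view shows the real fingertips about 6.5 px above the reported TCP, roughly 20 mm higher. That agrees with the lack of contact force, so I'll lower in small steps and watch the force.

Request:
apply_moves --plan '[0.0005, 0, 0.002, 0, 0, 0, 0.001, 0, 0.004, 0, 0, 0, 0.0013, 0, 0.005, 0, 0, 0, 0.0013, 0, 0.005, 0, 0, 0]'

```text
clock: 3.88
eef_pos: [0.4856, 0.1998, 0.0263]
tool_rot: [-0.163, 0.978, 0.02, 0.127]
ft_force: [0.1, 0.1, -0.1]
grip_width: 0.0
```

Run:
```python
from h import *
o=sensors.get_obs(); print(bot.grasp_offset,o["eef_pos"],o["ft_force"],[x for x in dir(bot) if x[0]!='_'])
c=optics.camera("scene"); im=c["pixels"][:,:,::-1]
x0,y0=(315,135); cv2.imwrite("pics/e_scene.png",cv2.resize(im[y0:y0+60,x0:x0+60],None,fx=10,fy=10,interpolation=cv2.INTER_CUBIC))
```

```text
0.0187 [0.48563225 0.19983567 0.02633498] [ 0.10919494  0.06562496 -0.10475512] ['Unreachable', 'grasp_offset', 'job_done']
```

View pics/e_scene.png

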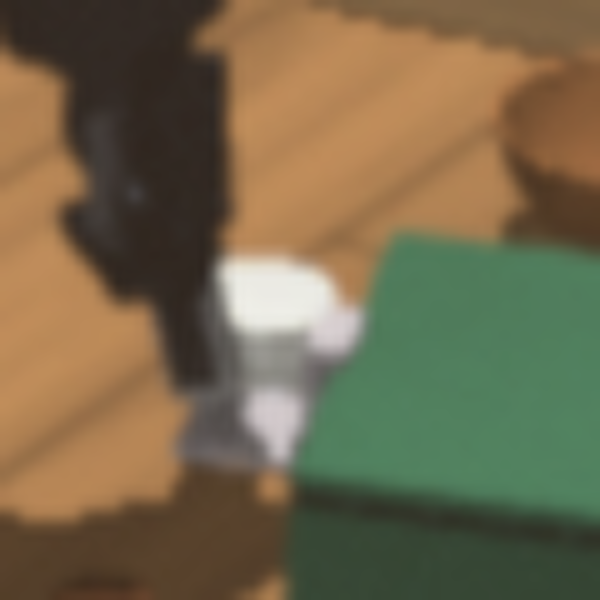

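Run:
```python
from h import *
c=optics.camera("top")
o=np.array([0.203,.4562,.2045]); jy=np.array([.407,.913,0])*.0427
im=cv2.imread("pics/top0.png"); x0,y0=20,330
cr=cv2.resize(im[y0:,x0:x0+120],None,fx=6,fy=6,interpolation=cv2.INTER_CUBIC)
for s in (1,-1,0):
    q=proj(c,o+s*jy+[0,0,.013]); print(q); cv2.circle(cr,tuple(((q-[x0,y0]+.5)*6).astype(int).tolist()),4,(0,0,255),1)
cv2.imwrite("pics/t0c.png",cr)
```

```text
[ 90.33612355 365.83329975]
[126.20918294 381.89469001]
[108.24184994 373.85020336]
```

View pics/t0c.png

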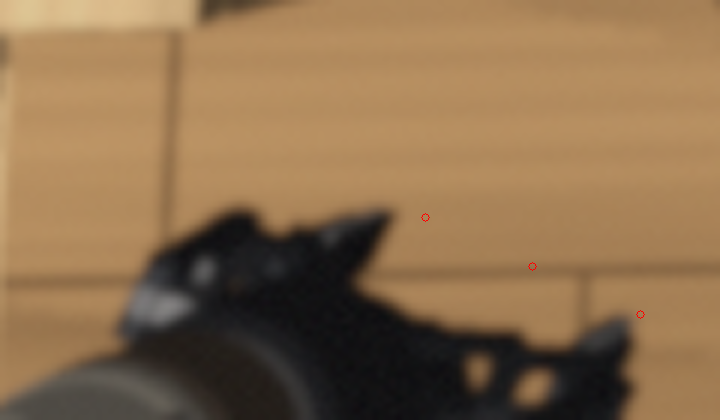

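Run:
```python
from h import *
c=optics.camera("scene")
for z in (.04,.043,.046):
    w=ray(c,334.5,173.3,z); d=w-C; print(z,w,"case x,y",d@ex,d@ey)
print((sensors.get_obs()["eef_pos"]-C)@ex,(sensors.get_obs()["eef_pos"]-C)@ey)
```

```text
0.04 [0.46502822 0.2153386  0.04      ] case x,y -0.10627832900644607 0.019607697575421804
0.043 [0.46789098 0.21060816 0.043     ] case x,y -0.10511162160142837 0.01420295650261057
0.046 [0.47075373 0.20587772 0.046     ] case x,y -0.1039449141964106 0.008798215429799548
-0.09145499854436744 -0.0017387765179326768
```

Request:
apply_moves --plan '[-0.004, 0, 0.001, 0, 0, 0, -0.0097, 0, 0.0026, 0, 0, 0, -0.0097, 0, 0.0026, 0, 0, 0, -0.0092, 0, 0.0045, 0, 0, 0, -0.0089, 0, 0.0055, 0, 0, 0, -0.0087, 0, 0.0065, 0, 0, 0, -0.0087, 0, 0.0065, 0, 0, 0]'

```text
clock: 4.62
eef_pos: [0.4951, 0.203, 0.0223]
tool_rot: [-0.163, 0.978, 0.02, 0.127]
ft_force: [-0.1, 0.1, 0.3]
grip_width: 0.0002
```

Request:
apply_moves --plan '[0.0003, 0, 0.001, 0, 0, 0, 0.0005, 0, 0.002, 0, 0, 0, 0.0008, 0, 0.003, 0, 0, 0, 0.0008, 0, 0.003, 0, 0, 0]'

```text
clock: 4.95
eef_pos: [0.4953, 0.2032, 0.0194]
tool_rot: [-0.163, 0.978, 0.02, 0.127]
ft_force: [0.4, -0.3, 1.0]
grip_width: 0.0001
```

Run:
```python
from h import *
c=optics.camera("scene"); im=c["pixels"][:,:,::-1]
x0,y0=(315,135); cv2.imwrite("pics/f_scene.png",cv2.resize(im[y0:y0+60,x0:x0+60],None,fx=10,fy=10,interpolation=cv2.INTER_CUBIC))
```

```text
(no output)
```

View pics/f_scene.png

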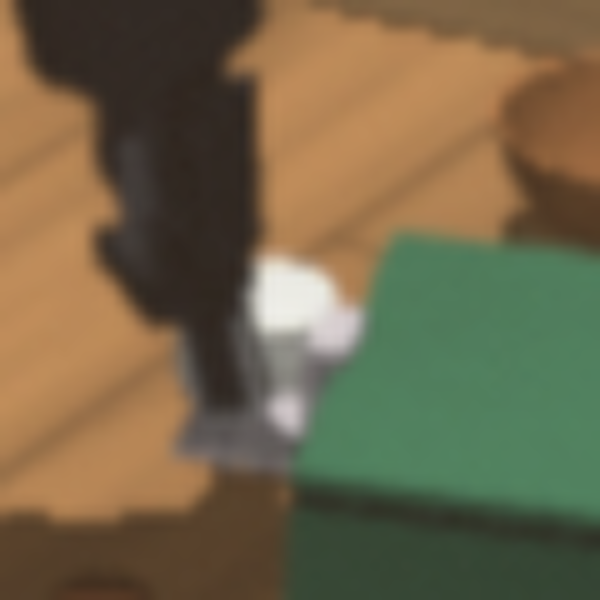

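The tip is now over the pad, with its bottom at about (337.5,175.5), and the force is starting to rise. I'll keep lowering.

Request:
apply_moves --plan '[0.0003, 0, 0.001, 0, 0, 0, 0.0005, 0, 0.002, 0, 0, 0, 0.0008, 0, 0.003, 0, 0, 0, 0.0008, 0, 0.003, 0, 0, 0]'

```text
clock: 5.33
eef_pos: [0.4956, 0.2033, 0.0165]
tool_rot: [-0.163, 0.978, 0.02, 0.128]
ft_force: [-0.0, 0.2, -0.0]
grip_width: 0.0001
```

Request:
apply_moves --plan '[0.0003, 0, 0.001, 0, 0, 0, 0.0005, 0, 0.002, 0, 0, 0, 0.0008, 0, 0.003, 0, 0, 0, 0.0008, 0, 0.003, 0, 0, 0]'

```text
clock: 5.67
eef_pos: [0.4955, 0.2032, 0.0134]
tool_rot: [-0.163, 0.978, 0.02, 0.128]
ft_force: [-0.8, -0.7, 1.9]
grip_width: 0.0001
```

Run:
```python
from h import *
c=optics.camera("scene"); im=c["pixels"][:,:,::-1]
x0,y0=(300,110); cv2.imwrite("pics/g_scene.png",cv2.resize(im[y0:y0+100,x0:x0+120],None,fx=6,fy=6,interpolation=cv2.INTER_CUBIC))
```

```text
(no output)
```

View pics/g_scene.png

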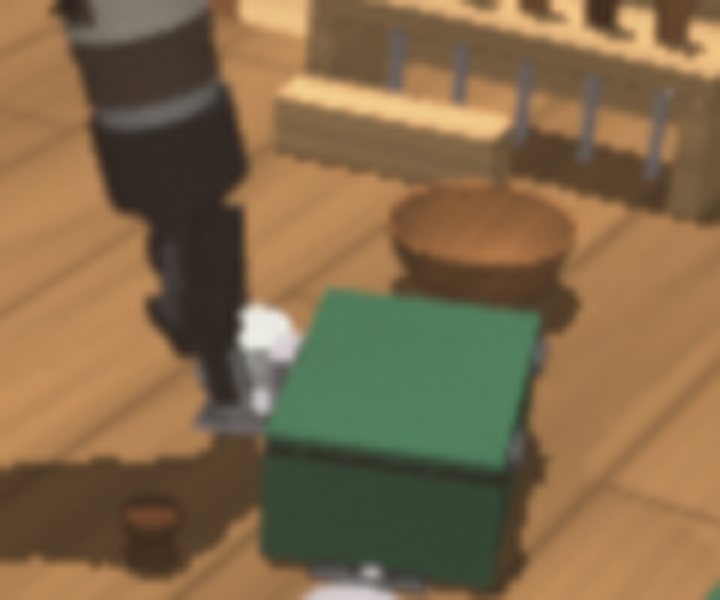

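Contact has started at about 2 N, with the tip at (338,177). I'll continue in small steps.

Request:
apply_moves --plan '[0.0003, 0, 0.001, 0, 0, 0, 0.0005, 0, 0.002, 0, 0, 0, 0.0008, 0, 0.003, 0, 0, 0, 0.0008, 0, 0.003, 0, 0, 0]'

```text
clock: 6.05
eef_pos: [0.4957, 0.2033, 0.0103]
tool_rot: [-0.163, 0.978, 0.02, 0.128]
ft_force: [-1.5, -0.6, 2.8]
grip_width: -0.0001
```

Request:
apply_moves --plan '[0.0003, 0, 0.001, 0, 0, 0, 0.0005, 0, 0.002, 0, 0, 0, 0.0005, 0, 0.002, 0, 0, 0]'

```text
clock: 6.3
eef_pos: [0.496, 0.2034, 0.0084]
tool_rot: [-0.163, 0.978, 0.02, 0.128]
ft_force: [-0.0, 0.7, 3.5]
grip_width: 0.0002
```

Run:
```python
from h import *
c=optics.camera("scene"); im=c["pixels"][:,:,::-1]
x0,y0=(300,110); cv2.imwrite("pics/h_scene.png",cv2.resize(im[y0:y0+100,x0:x0+120],None,fx=6,fy=6,interpolation=cv2.INTER_CUBIC))
print(sensors.get_obs()["ft_force"])
```

```text
[-0.73116621  0.40277606  4.3240822 ]
```

View pics/h_scene.png

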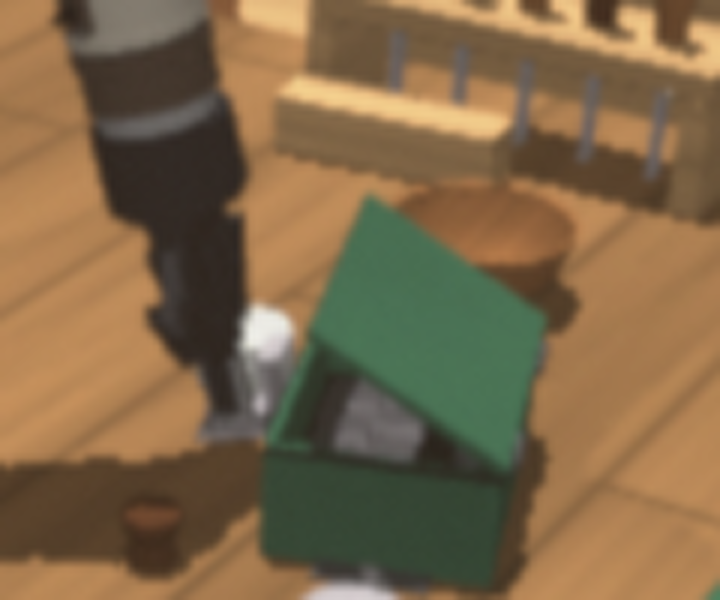

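The lid has popped up and is rising. I'll back off the pad along the tool axis and plan the push, taking the real tip as about 24 mm behind the reported TCP.

Request:
apply_moves --plan '[0, 0, -0.01, 0, 0, 0, 0, 0, -0.025, 0, 0, 0, 0, 0, -0.04, 0, 0, 0, 0, 0, -0.055, 0, 0, 0, 0, 0, -0.07, 0, 0, 0, 0, 0, -0.08, 0, 0, 0, 0, 0, -0.08, 0, 0, 0, 0, 0, -0.08, 0, 0, 0]'

```text
clock: 7.02
eef_pos: [0.4761, 0.1968, 0.0862]
tool_rot: [-0.163, 0.978, 0.02, 0.128]
ft_force: [0.4, -0.6, 0.1]
grip_width: -0.0003
```

```bash
cat >> h.py <<'E'
TO=0.024
def tipdelta(x,y,z,deg,o=None):
    R=toolR(np.radians(deg)); return delta(P(x,y,z)+TO*R[:,2],R,o)
E
python3 - <<'E'
from h import *
o=sensors.get_obs(); print(o["eef_pos"],o["joint_pos"].round(3),o["ft_force"])
print(tipdelta(-.09,0,.14,45)); print(tipdelta(-.08,0,.135,65))
for n in("top","scene"):
    c=optics.camera(n); im=c["pixels"][:,:,::-1]
    x0,y0=(170,160) if n=="top" else (290,90)
    cv2.imwrite(f"pics/i_{n}.png",cv2.resize(im[y0:y0+130,x0:x0+150],None,fx=4,fy=4,interpolation=cv2.INTER_CUBIC))
E
```

```text
[0.47613559 0.19680275 0.0861972 ] [ 0.406  0.171 -0.459  0.682 -0.022  0.073] [ 0.44868587 -0.55077388  0.13385424]
(array([-0.0373,  0.0015, -0.0282]), array([-0.003, -0.526, -0.   ]))
(array([-0.052 ,  0.0015, -0.0262]), array([-0.004, -0.875,  0.   ]))
```

View pics/i_scene.png

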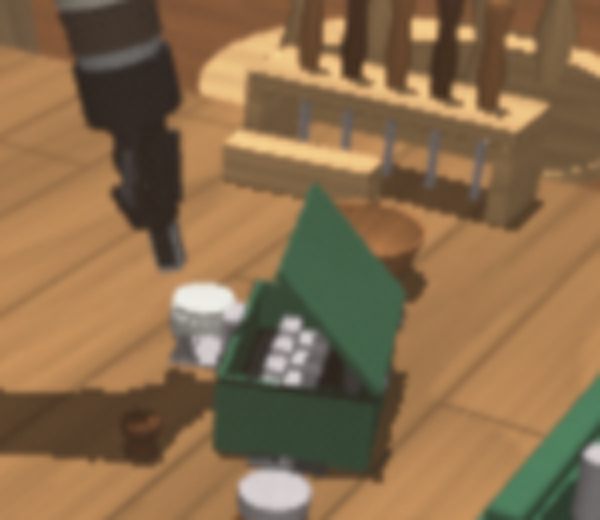

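View pics/i_top.png

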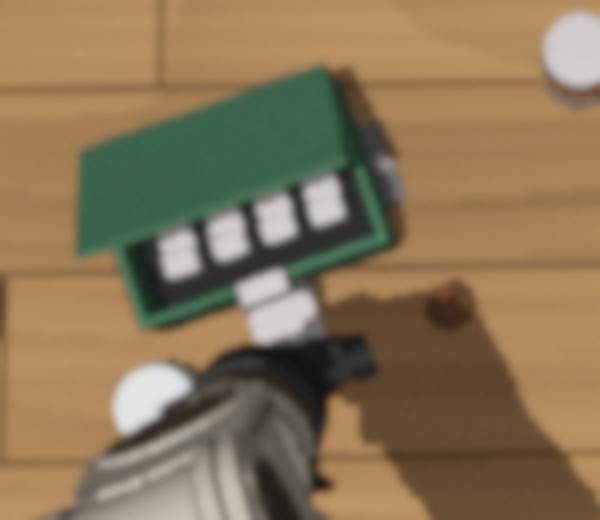

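The lid now stands half open, with its front edge at about (370,137)–(385,187) in the scene view. The tin and pull haven't moved. Next I'll tilt the tool forward in front of the lid.

Request:
apply_moves --plan '[-0.007, 0, -0.004, 0, -0.1, 0, -0.013, 0, -0.008, 0, -0.2, 0, -0.02, 0, -0.012, 0, -0.3, 0, -0.026, 0, -0.016, 0, -0.4, 0, -0.032, 0, -0.02, 0, -0.5, 0, -0.038, 0, -0.022, 0, -0.6, 0, -0.044, 0, -0.024, 0, -0.7, 0, -0.05, 0, -0.026, 0, -0.8, 0, -0.052, 0.0015, -0.026, 0, -0.875, 0, -0.052, 0.0015, -0.026, 0, -0.875, 0, -0.052, 0.0015, -0.026, 0, -0.875, 0, -0.052, 0.0015, -0.026, 0, -0.875, 0]'

```text
clock: 8.12
eef_pos: [0.5547, 0.2322, 0.1397]
tool_rot: [-0.14, 0.843, 0.081, 0.513]
ft_force: [0.2, 0.5, -0.0]
grip_width: -0.0
```

Run:
```python
from h import *
o=sensors.get_obs(); print(o["eef_pos"],o["joint_pos"].round(3),o["ft_force"])
R=Ro.from_quat(o["tool_rot"]).as_matrix(); t=o["eef_pos"]-TO*R[:,2]-C; print("tip case",t@ex,t@ey,t[2],"tilt",np.degrees(np.arccos(-R[2,2])))
for a in ((-.08,0,.135,65),(-.03,0,.135,65),(-.007,0,.14,65),(.03,0,.157,65),(.065,0,.165,65),(.08,0,.165,65)): print(a,tipdelta(*a))
for n in("top","scene"):
    c=optics.camera(n); im=c["pixels"][:,:,::-1]
    x0,y0=(170,160) if n=="top" else (290,90)
    cr=cv2.resize(im[y0:y0+130,x0:x0+150],None,fx=4,fy=4,interpolation=cv2.INTER_CUBIC)
    cv2.circle(cr,tuple(((proj(c,t+C)-[x0,y0]+.5)*4).astype(int).tolist()),4,(0,0,255),1)
    cv2.imwrite(f"pics/j_{n}.png",cr)
```

```text
[0.55474111 0.2321658  0.13973607] [ 0.467  0.255 -1.088 -0.86  -0.128  0.06 ] [ 0.17606508  0.49499319 -0.00446609]
tip case -0.037274031073896166 0.006520367029114004 0.1507948002122716 tilt 62.56252666190413
(-0.08, 0, 0.135, 65) (array([ 0.0327, -0.0065, -0.0306]), array([-0.009, -0.043,  0.002]))
(-0.03, 0, 0.135, 65) (array([ 0.0097, -0.0062,  0.0138]), array([-0.009, -0.043,  0.002]))
(-0.007, 0, 0.14, 65) (array([-0.0054, -0.006 ,  0.0319]), array([-0.009, -0.043,  0.002]))
(0.03, 0, 0.157, 65) (array([-0.0375, -0.0059,  0.0569]), array([-0.009, -0.043,  0.002]))
(0.065, 0, 0.165, 65) (array([-0.0607, -0.0057,  0.0843]), array([-0.009, -0.043,  0.002]))
(0.08, 0, 0.165, 65) (array([-0.0677, -0.0056,  0.0976]), array([-0.009, -0.043,  0.002]))
```

View pics/j_scene.png

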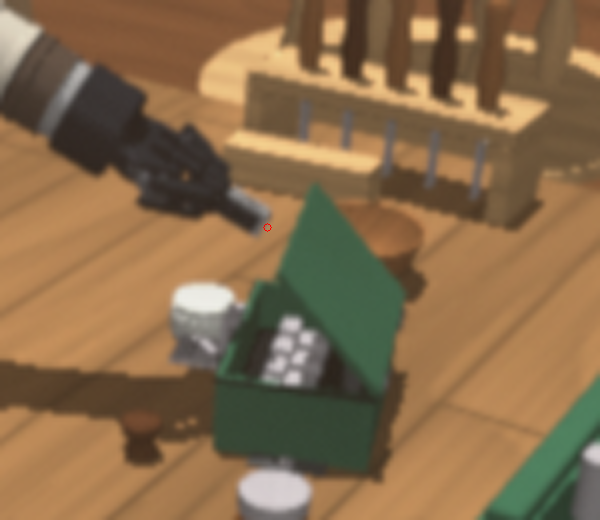

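View pics/j_top.png

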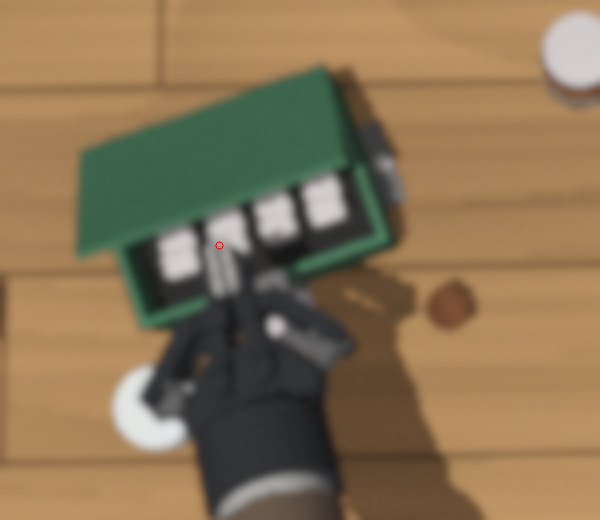

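The tip is in front of the lid, at about (357,147) in the scene view, and my tip model matches the picture. Joint 3 is near its range limit because the tool is too far back, and moving forward will relieve it.

Request:
apply_moves --plan '[0.003, -0.002, 0.004, 0, 0, 0, 0.007, -0.005, 0.01, 0, 0, 0, 0.007, -0.006, 0.01, 0, 0, 0, 0.007, -0.006, 0.01, 0, 0, 0]'

```text
clock: 8.55
eef_pos: [0.5634, 0.2283, 0.1318]
tool_rot: [-0.139, 0.842, 0.082, 0.515]
ft_force: [-0.1, -0.1, -0.6]
grip_width: 0.0001
```

```bash
cat > q.py <<'E'
from h import *
o=sensors.get_obs(); print(o["clock"],o["joint_pos"].round(3),o["ft_force"].round(2))
R=Ro.from_quat(o["tool_rot"]).as_matrix(); t=o["eef_pos"]-TO*R[:,2]-C; print("tip case",t@ex,t@ey,t[2],"tilt",np.degrees(np.arccos(-R[2,2])))
for a in ((-.03,0,.138,63),(-.007,0,.142,63),(.03,0,.158,63),(.065,0,.165,63),(.08,0,.165,63)): print(a,tipdelta(*a,o))
E
python3 q.py
```

```text
8.55 [ 0.444  0.301 -1.087 -0.912 -0.109  0.05 ] [-0.12 -0.09 -0.61]
tip case -0.030456590149842103 7.04127283337689e-05 0.14275549173004798 tilt 62.89700351727646
(-0.03, 0, 0.138, 63) (array([0.004 , 0.0002, 0.0026]), array([-0.009, -0.002,  0.001]))
(-0.007, 0, 0.142, 63) (array([-0.0101,  0.0003,  0.0212]), array([-0.009, -0.002,  0.001]))
(0.03, 0, 0.158, 63) (array([-0.0412,  0.0005,  0.0469]), array([-0.009, -0.002,  0.001]))
(0.065, 0, 0.165, 63) (array([-0.0633,  0.0008,  0.0748]), array([-0.009, -0.002,  0.001]))
(0.08, 0, 0.165, 63) (array([-0.0702,  0.0009,  0.0882]), array([-0.009, -0.002,  0.001]))
```

Request:
apply_moves --plan '[0.003, 0, 0.004, 0, 0, 0, -0.001, 0, 0.009, 0, 0, 0, -0.005, 0, 0.014, 0, 0, 0, -0.008, 0, 0.018, 0, 0, 0, -0.01, 0, 0.021, 0, 0, 0, -0.015, 0, 0.025, 0, 0, 0, -0.015, 0, 0.025, 0, 0, 0]'

```text
clock: 9.13
eef_pos: [0.5924, 0.2388, 0.135]
tool_rot: [-0.139, 0.841, 0.082, 0.516]
ft_force: [0.0, 0.2, -0.4]
grip_width: 0.0001
```

```bash
python3 q.py
python3 - <<'E'
from h import *
for n in("top","scene"):
    c=optics.camera(n); im=c["pixels"][:,:,::-1]
    x0,y0=(170,160) if n=="top" else (290,90)
    cv2.imwrite(f"pics/k_{n}.png",cv2.resize(im[y0:y0+130,x0:x0+150],None,fx=4,fy=4,interpolation=cv2.INTER_CUBIC))
E
```

```text
9.1333 [ 0.435  0.32  -1.012 -0.859 -0.1    0.046] [ 0.03  0.16 -0.42]
tip case 0.0004449100566506879 0.00055152393169076 0.1459164232229307 tilt 63.048511340500326
(-0.03, 0, 0.138, 63) (array([ 0.0209, -0.0005, -0.0235]), array([-0.008,  0.001,  0.001]))
(-0.007, 0, 0.142, 63) (array([ 0.0069, -0.0004, -0.0049]), array([-0.008,  0.001,  0.001]))
(0.03, 0, 0.158, 63) (array([-0.0241, -0.0002,  0.0209]), array([-0.008,  0.001,  0.001]))
(0.065, 0, 0.165, 63) (array([-0.0463, -0.    ,  0.0489]), array([-0.008,  0.001,  0.001]))
(0.08, 0, 0.165, 63) (array([-0.053 ,  0.0001,  0.0623]), array([-0.008,  0.001,  0.001]))
```

View pics/k_scene.png

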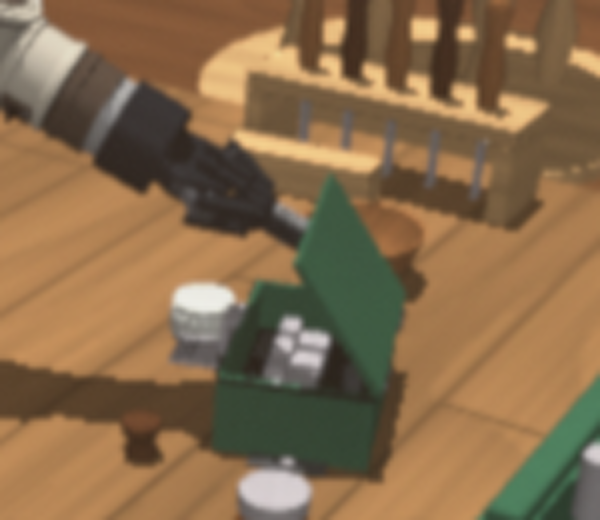

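The fingertips are behind the lid's underside, near (365,150), and the lid has begun to swing. I'll carry on along its arc.

Request:
apply_moves --plan '[-0.004, 0, 0.004, 0, 0, 0, -0.008, 0, 0.008, 0, 0, 0, -0.012, 0, 0.011, 0, 0, 0, -0.016, 0, 0.014, 0, 0, 0, -0.02, 0, 0.018, 0, 0, 0, -0.024, 0, 0.021, 0, 0, 0, -0.027, 0, 0.025, 0, 0, 0, -0.03, 0, 0.029, 0, 0, 0, -0.033, 0, 0.033, 0, 0, 0, -0.036, 0, 0.037, 0, 0, 0, -0.038, 0, 0.04, 0, 0, 0, -0.038, 0, 0.04, 0, 0, 0]'

```text
clock: 10.23
eef_pos: [0.6421, 0.2555, 0.1499]
tool_rot: [-0.139, 0.841, 0.082, 0.516]
ft_force: [0.5, -0.7, 0.6]
grip_width: 0.0
```

```bash
python3 q.py
python3 - <<'E'
from h import *
for n in("top","scene"):
    c=optics.camera(n); im=c["pixels"][:,:,::-1]
    x0,y0=(170,160) if n=="top" else (290,90)
    cv2.imwrite(f"pics/l_{n}.png",cv2.resize(im[y0:y0+130,x0:x0+150],None,fx=4,fy=4,interpolation=cv2.INTER_CUBIC))
E
```

```text
10.2333 [ 0.42   0.328 -0.873 -0.727 -0.088  0.039] [ 0.52 -0.68  0.62]
tip case 0.05280080607041326 0.00014111075761409284 0.16079826922887902 tilt 62.98176141893179
(-0.03, 0, 0.138, 63) (array([ 0.0579, -0.0004, -0.0634]), array([-0.009, -0.   ,  0.001]))
(-0.007, 0, 0.142, 63) (array([ 0.0439, -0.0003, -0.0447]), array([-0.009, -0.   ,  0.001]))
(0.03, 0, 0.158, 63) (array([ 0.0128, -0.0001, -0.019 ]), array([-0.009, -0.   ,  0.001]))
(0.065, 0, 0.165, 63) (array([-0.0093,  0.0001,  0.009 ]), array([-0.009, -0.   ,  0.001]))
(0.08, 0, 0.165, 63) (array([-0.0161,  0.0002,  0.0223]), array([-0.009, -0.   ,  0.001]))
```

View pics/l_scene.png

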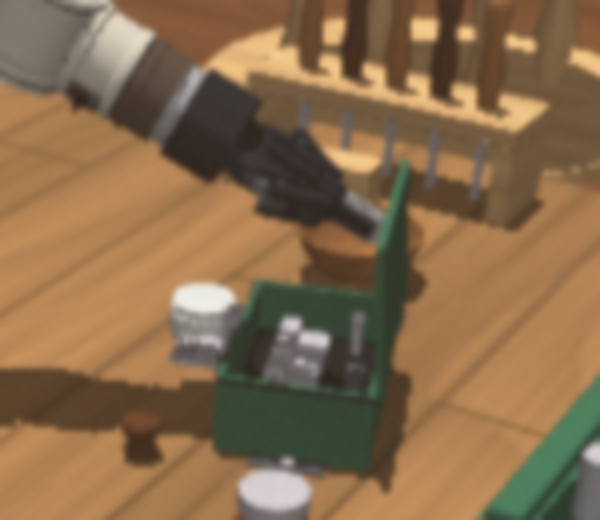

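The lid is almost upright, with the tip at (385,148) against its upper inner face. I'll push it on past vertical.

Request:
apply_moves --plan '[-0.003, 0, 0.003, 0, 0, 0, -0.006, 0, 0.006, 0, 0, 0, -0.009, 0, 0.009, 0, 0, 0, -0.011, 0, 0.013, 0, 0, 0, -0.013, 0, 0.017, 0, 0, 0, -0.015, 0, 0.021, 0, 0, 0, -0.017, 0, 0.025, 0, 0, 0, -0.018, 0, 0.028, 0, 0, 0, -0.018, 0, 0.028, 0, 0, 0]'

```text
clock: 11.08
eef_pos: [0.6733, 0.266, 0.1528]
tool_rot: [-0.139, 0.841, 0.082, 0.516]
ft_force: [-0.2, 0.0, 0.7]
grip_width: -0.0002
```

```bash
python3 q.py
python3 - <<'E'
from h import *
for n in("top","scene"):
    c=optics.camera(n); im=c["pixels"][:,:,::-1]
    x0,y0=(170,160) if n=="top" else (290,90)
    cv2.imwrite(f"pics/m_{n}.png",cv2.resize(im[y0:y0+130,x0:x0+150],None,fx=4,fy=4,interpolation=cv2.INTER_CUBIC))
E
```

```text
11.0833 [ 0.413  0.359 -0.79  -0.675 -0.081  0.036] [-0.2   0.01  0.71]
tip case 0.08572757083505295 -8.697310811577041e-05 0.1637175392432547 tilt 62.95089591562804
(-0.03, 0, 0.138, 63) (array([ 0.0755, -0.0004, -0.0914]), array([-0.009, -0.001,  0.002]))
(-0.007, 0, 0.142, 63) (array([ 0.0615, -0.0002, -0.0727]), array([-0.009, -0.001,  0.002]))
(0.03, 0, 0.158, 63) (array([ 0.0304, -0.0001, -0.047 ]), array([-0.009, -0.001,  0.002]))
(0.065, 0, 0.165, 63) (array([ 0.0083,  0.0001, -0.019 ]), array([-0.009, -0.001,  0.002]))
(0.08, 0, 0.165, 63) (array([ 0.0014,  0.0002, -0.0057]), array([-0.009, -0.001,  0.002]))
```

View pics/m_scene.png

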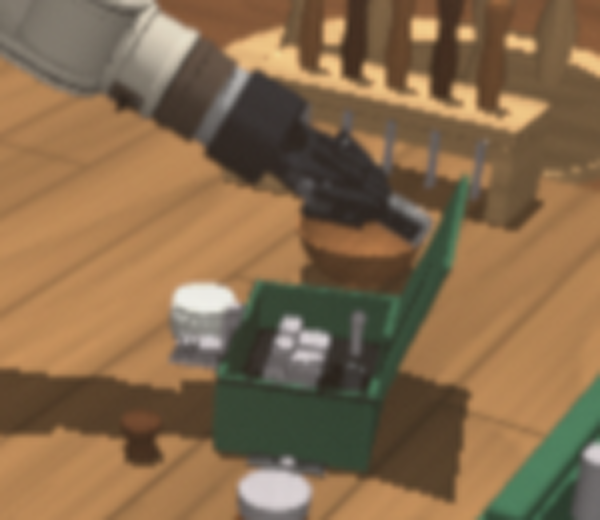

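The lid is past vertical and has left the tip on its own. I'll withdraw along the tool axis.

Request:
apply_moves --plan '[0, 0, -0.01, 0, 0, 0, 0, 0, -0.025, 0, 0, 0, -0.005, 0, -0.04, 0, 0, 0, -0.01, 0, -0.055, 0, 0, 0, -0.02, 0, -0.07, 0, 0, 0, -0.03, 0, -0.085, 0, 0, 0, -0.04, 0, -0.1, 0, 0, 0, -0.05, 0, -0.115, 0, 0, 0, -0.06, 0, -0.13, 0, 0, 0, -0.06, 0, -0.13, 0, 0, 0, -0.06, 0, -0.13, 0, 0, 0, -0.06, 0, -0.13, 0, 0, 0]'

```text
clock: 12.18
eef_pos: [0.5879, 0.2379, 0.2646]
tool_rot: [-0.139, 0.842, 0.082, 0.515]
ft_force: [-0.4, 0.3, -0.1]
grip_width: -0.0005
```

Request:
apply_moves --plan '[0, 0, 0, 0, 0, 0, 0, 0, 0, 0, 0, 0, 0, 0, 0, 0, 0, 0, 0, 0, 0, 0, 0, 0, 0, 0, 0, 0, 0, 0, 0, 0, 0, 0, 0, 0, 0, 0, 0, 0, 0, 0, 0, 0, 0, 0, 0, 0]'

```text
clock: 12.85
eef_pos: [0.5885, 0.2381, 0.2651]
tool_rot: [-0.139, 0.842, 0.082, 0.515]
ft_force: [-0.2, -0.3, 1.0]
grip_width: 0.0001
```

```bash
python3 q.py | head -2
python3 - <<'E'
from h import *
for n in("top","scene"):
    c=optics.camera(n); im=c["pixels"][:,:,::-1]
    cv2.imwrite(f"pics/n_{n}_full.png",im)
    x0,y0=(170,160) if n=="top" else (290,90)
    cv2.imwrite(f"pics/n_{n}.png",cv2.resize(im[y0:y0+130,x0:x0+150],None,fx=4,fy=4,interpolation=cv2.INTER_CUBIC))
    # edge prediction at 1.9
    for th in (1.8,1.9):
        print(n,th,[(proj(c,P(.06-.12*np.cos(th),s*.085,.0655+.12*np.sin(th)))-[x0,y0]+.5)*4 for s in(-1,1)])
    a=cv2.imread(f"pics/{n}0.png"); d=cv2.absdiff(a,im).max(2); print((d>40).sum())
E
```

```text
12.85 [ 0.438 -0.06  -0.847 -0.311 -0.103  0.047] [-0.18 -0.28  1.01]
tip case -0.003447083554776425 0.0011490285864657799 0.2760766115506278 tilt 62.90792902557386
top 1.8 [array([288.0497057 ,  -8.82118534]), array([13.0527075 , 87.63037765])]
top 1.9 [array([282.82832876, -25.35845937]), array([ 9.03490086, 70.52276087])]
24763
scene 1.8 [array([422.50305569, 260.88548813]), array([445.05876634, 169.01063335])]
scene 1.9 [array([438.61790773, 267.19906794]), array([459.41923283, 174.59518912])]
12357
```

View pics/n_scene.png

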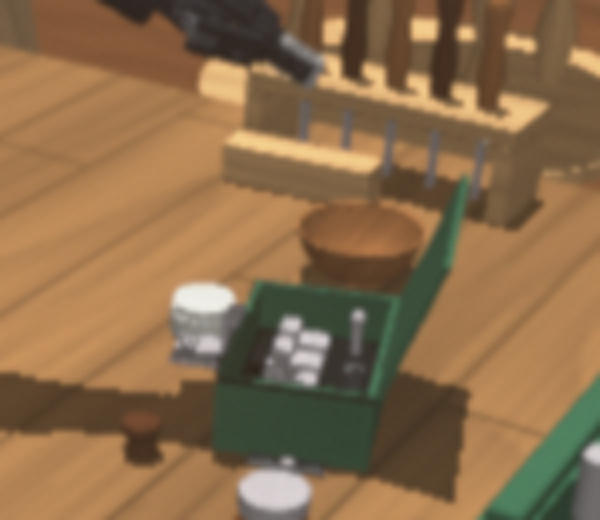

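View pics/n_top_full.png

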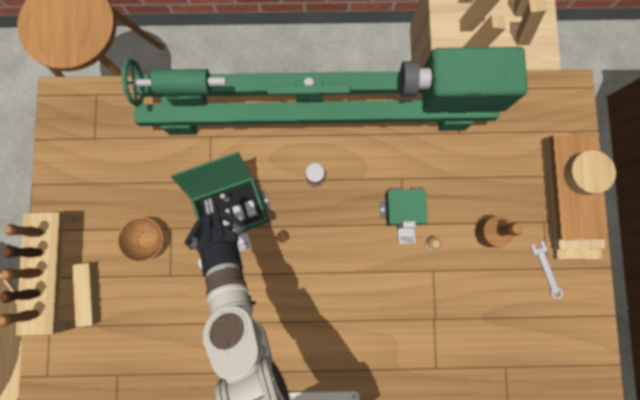

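The lid's front edge matches the 1.9 rad prediction and hasn't moved between the last two pictures. The gripper is well clear, and the small case is shut with everything else in place, so I'll hand in.

```bash
python3 -c "
from workcell import bot,sensors
print(sensors.get_obs()['clock']); print(bot.job_done())"
```

```text
12.95
the job is handed in; nothing more can be done
None
```

I pressed the larger case's release tab with closed fingertips and the lid popped up. I then pushed the lid past upright from inside with the fingertips, let it fall open, withdrew, and handed in at about 13 s.

**Last checks:**
- **Lid:** its front edge lay within about 2 px of where I'd expect it at 1.9 rad (fully open). It did not move between the picture just before I withdrew and the one about 1.8 s later.
- **Rest of the bench:** the small case was shut. The pull, jar, bowl, finial and mallet looked unmoved in the final pictures. The arm hides most of the tin in the last top view, but the scene view shows it in place.
- **Robot:** it was touching nothing, with the fingertips about 0.1 m or more from the lid. The highest tool force I read was about 4 N.

**What disagreed:**
- **Fingertip position:** the real tips were about 24 mm behind the reported tool point. Both cameras and the height at which the tab was touched showed this. My first press met nothing, so I corrected for it and moved 10 mm further in.
- **Joint 3:** while I tilted the tool it came right up to its range limit, reading -1.088 against -1.09. I saw no reading past the limit.
- **Camera agreement:** the two cameras differed by about 1–2 px on where the case stands.

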